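# Turn the rinsed paintbrush bristles-up in its tin

### The arm

A 6-joint arm with a two-finger parallel gripper is mounted at the origin on the work surface. World frame = base frame: x ahead of the robot, y to its left, z up, the work surface at z = 0. Lengths are in m, angles in rad, forces in N, time in s.
With the tool pointing down it reaches from about 0.35 to 0.925 m from the base axis. Payload 6.4 kg.
Tool frame: the origin (TCP) lies on the centre line of the jaws, within the pads' length; the fingertips stand 19 mm ahead of it and the grasp point (between the pads) is the TCP; x points along the fingers, y is the direction in which the jaws open and shut, and the axes are right-handed (so a half turn about x gives the same grasp; the last joint's range is limited). The gripper opens to 94 mm and grips with 3 to 60 N. Pads are 16 mm wide; open, the fingers measure 119 mm over their backs; the gripper's body (75 mm by 177 mm) begins 78 mm behind the grasp point.
Start: joints at [1.045, 0.245, 1.558, -0, 1.339, -0.174], TCP at [0.224, 0.61, 0.224] pointing down, gripper open.
Joint ranges: [-3.13, 3.13], [-1.02, 2.26], [0.13, 2.54], [-0.95, 4.09], [0.21, 2.88], [-2.74, 2.74]. Speed limits (rad/s): [2.57, 2.57, 3.14, 3.14, 3.14, 3.14].

### API

Orientations are given as a unit quaternion [x, y, z, w].
In Python, from workcell import env gives the robot as it stands.
- The arm moves only by the tool jog_arm, never from a script. Its argument "targets" is a list of rows, each a list of 4 numbers: the shift along the tool's x, y, z in mm, then the turn about the tool's x in degrees. A call has 1 to 5 rows; each row shifts and turns the pose as measured when the row begins, along the tool's axes as they then stand; what a row does not reach is not made up. A row lasts 1/12 s, in which the tool goes at most 41.7 mm and 7.16 degrees, less where a joint would pass 70% of its speed; a pose out of reach is approached as far as the arm can. A call is refused whole if a number of a shift passes 41.7 or a number of a turn 7.16, either way. A call with a gripper value outside its range is refused whole. "gripper" is the closure, from 0 (fully open) to 1 (shut), set as the call begins (left out, the last holds). The fingers move at their own pace and stop on an object; "grip_force" is the grip in N (left out, the last holds). Time passes only in rows, so rows that do not move let the fingers close. It gives the time, the measured TCP pose, the force and the opening at its end, in the units of the state.
- env.sense(): the state, without advancing time (a new reading comes with each control period).
- env.capture(name): name is "scene" or "top"; returns a dict with "frame" (400x640x3 uint8, red, green, blue), "vertical_fov" (degrees; the focal length in pixels is half the picture's height over the tangent of half this angle, whatever the lens; pixels are square), "cx", "cy" (the principal point, pixels), "k1" (the pictures are not rectified: a ray, as slopes to the right and down, at radius r is drawn at 1 + k1 r^2 times it, then the intrinsics apply), "rvec" (rotation vector, rad) and "tvec" (3), from world to camera coordinates, as OpenCV has them. Camera axes: x right, y down, z forward; pixel columns grow to the right and rows downward; lengths in m; the calibration is good to about 2 mm. A picture is of the moment at which its call begins. There is no depth.
- env.sign_off(): hands the job in, once; it reports no verdict.
Trained networks look in the newest picture that a camera, given by its name, has taken for a name from the list of things; names that differ only in an ending like _2 or _b are one class to them, and where a whole thing is asked for, a point or a joint stands for the part that bears it (a point fixed in the world has none). Each returns a list of dicts, best first, with "confidence" (0 to 1); they miss things now and then, are a little off and sometimes report something else, mostly with a low value. They report only what shows in the picture. A call takes as long as a camera call. They do not tell look-alikes from the thing itself.
- env.search_frame(camera, label): "xy" ([column, row] in pixels, amid what is visible of it).
- env.outline_of(camera, label): "region" (400x640 bool, what is visible of it) and "xy" ([column, row] in pixels, amid what is visible of it).
The state is a dict: "t": time; "joint_positions": joint angles; "dq": joint speeds; "tau": joint torques, N m; "eef_pos": TCP position; "tool_rot": TCP orientation; "force": force on the tool from outside, world axes, zero at the start; "torque": the same for the moment, N m; "grip_width": finger opening in m.
Only numpy, scipy, OpenCV 4.12 (cv2) and the standard library are available. Lean on these libraries where they do the work, as an engineer would, in place of code of your own. Each camera call takes 0.05 s, during which the arm holds its last target.

### The job

The rinsed paintbrush has been left standing on its bristles in the open tin, which ruins their shape. Pull it out, turn it end for end and stand it back in the same tin handle down, bristles up, to dry; lower it by hand nearly to the bottom rather than dropping it in, then let go. Do not tip the tin over, leave it standing upright on the bench, and do not shift the other things lying about.

Things in the scene. Friction and masses are not known exactly. Their poses are not given: they have to be found in the camera images.
- brush_mid (a point): Half-way along the flat paintbrush (240 mm long, 50 mm wide, 95 g, balances 100 mm from the bristle tips), on its centre line. z runs along the brush towards the handle end, y across its width, x through its thickness. It starts bristles down in the open tin, a broad face of the handle leaning on the rim, about 31 degrees from vertical. It may be laid on the clear bench to take a fresh hold (centre line then 9 mm up).
- handle_end (a point): End of the brush's pale wooden handle, on its centre line, 120 mm along z from brush_mid, same axes. Back from here: rounded end 28 mm long, flat-sided swell 28 mm wide and 16.5 mm thick (28 to 62 mm from the end), waist 21 mm wide (at 100 mm), shoulders meeting the ferrule at 135 mm. At the start some 110 mm of handle, measured along it, stands out beyond the rim.
- bristle_end (a point): Tip of the brush's dark bristles, on its centre line, 120 mm along -z from brush_mid, same axes. From here: bristles 60 mm long (50 mm wide, 18 mm thick, thinner at the tip), then a bare steel ferrule from 60 to 105 mm (52 mm wide, 20 mm thick, flat sides), then the handle.
- tin: Open bare-steel tin with beads round it, 90 mm outside diameter, 115 mm tall, bore about 82 mm, 0.32 kg, loose on the bench. Origin at the centre of its underside, z up; old paint set hard inside makes its floor 12 mm above the origin. It stands left or right of the middle, x 0.56 to 0.65 m; the bench from x = 0.39 to 0.51 m is clear from y = -0.2 to 0.2 m.
- tin_rim (a point): Centre of the open tin's mouth, 115 mm above its origin.
- paint_tin_mid (a point): Middle (47 mm up) of a closed paint tin with a pale wrapper and pressed-in steel lid, 84 mm diameter, 97 mm tall, 0.6 kg; not to be disturbed. It stands on the other side from the open tin.
- sanding_block_mid (a point): Middle (15 mm up) of a cork sanding block, 115 x 62 x 30 mm; not to be disturbed.
- tape_roll_mid (a point): Middle (12 mm up) of a flat-lying roll of masking tape, 100 mm outside diameter, 25 mm high; not to be disturbed.
- screwdriver_mid (a point): A point 12 mm above the bench, inside a black-handled screwdriver about 200 mm long lying on the left of the bench (x axis from handle to tip); not to be disturbed.
Things that resemble listed ones, but are neither listed nor needed, are in the scene too. Leave any yellow look-alike of the tin alone.

How it is judged:
By the outcome, as a careful person would: the job done as asked, in the order asked, and still so for the second after the job is handed in, with the robot touching nothing.
It also fails if it takes over 61 s, if anything falls off the work surface, if the arm or the gripper's body presses on something with over 40 N, if the wrist force passes 120 N, or if a joint passes its speed limit or range.

## Working session

There is one attempt and no reset: what is moved stays moved. The work goes in short steps, Python scripts to look and compute and a tool call to move; the robot and the scene stay as the last step left them, time stands still between calls to the robot, and variables do not carry over. Pictures are saved under pics/ and viewed, and the job is handed in when it is done.

Besides the shell and the picture viewer there is one more tool, called after ">>>" as name(argument=value, ...), one argument or row to a line, values as JSON. jog_arm: Moves the arm, as the interface text tells. Its arguments: {"type":"object","properties":{"targets":{"type":"array","items":{"type":"array","items":{"type":"number"}}},"gripper":{"type":"number"},"grip_force":{"type":"number"}},"required":["targets"]}

```bash
ls; mkdir -p pics
cat > h.py <<'E'
import numpy as np, cv2
from scipy.spatial.transform import Rotation as R
from workcell import env
def cap(n,save=None):
    c=env.capture(n)
    if save: cv2.imwrite('pics/'+save,c['frame'][:,:,::-1])
    return c
def K(c):
    f=200/np.tan(np.radians(c['vertical_fov'])/2)
    return f,c['cx'],c['cy'],c['k1']
def proj(c,P):
    P=np.atleast_2d(P); Rm=cv2.Rodrigues(np.array(c['rvec'],float))[0]
    q=P@Rm.T+np.array(c['tvec']); s=q[:,:2]/q[:,2:]
    f,cx,cy,k1=K(c); r2=(s**2).sum(1,keepdims=True); s=s*(1+k1*r2)
    return s*f+[cx,cy]
def ray(c,uv):
    f,cx,cy,k1=K(c); d=(np.array(uv,float)-[cx,cy])/f; s=d.copy()
    for _ in range(30): s=d/(1+k1*(s@s))
    Rm=cv2.Rodrigues(np.array(c['rvec'],float))[0]
    o=-Rm.T@np.array(c['tvec']); v=Rm.T@np.array([s[0],s[1],1]); return o,v/np.linalg.norm(v)
def atz(c,uv,z):
    o,v=ray(c,uv); return o+v*(z-o[2])/v[2]
def tri(c1,u1,c2,u2):
    o1,v1=ray(c1,u1);o2,v2=ray(c2,u2)
    A=np.stack([v1,-v2],1); t=np.linalg.lstsq(A,o2-o1,rcond=None)[0]
    a=o1+v1*t[0];b=o2+v2*t[1]; return (a+b)/2,np.linalg.norm(a-b)
E
python3 - <<'E'
from h import *
s=env.sense(); print(s)
for n in('scene','top'):
    c=cap(n,n+'0.png'); print(n,c['vertical_fov'],c['cx'],c['cy'],c['k1'],c['rvec'],c['tvec'], ray(c,(320,200)))
    for l in('brush_mid','handle_end','bristle_end','tin','tin_rim','paint_tin_mid','sanding_block_mid','tape_roll_mid','screwdriver_mid'):
        print(l,[(np.round(d['xy']),round(d['confidence'],2)) for d in env.search_frame(n,l)])
E
```

```text
pics
{'t': 0.0, 'joint_positions': array([ 1.04488019e+00,  2.45759488e-01,  1.55901856e+00, -4.93291429e-06,
        1.33867616e+00, -1.74105716e-01]), 'dq': array([-0.00022561,  0.00062329,  0.0014634 , -0.00102463,  0.00307089,
        0.00026566]), 'tau': array([-3.88831495e-04, -4.15828371e+01, -3.14605701e+01,  6.84879720e-02,
        3.31028912e-02, -1.30865219e-04]), 'eef_pos': array([0.2237004 , 0.60969297, 0.22337779]), 'tool_rot': array([ 0.12312401,  0.69641895, -0.12436169,  0.69597076]), 'force': array([-0.13827524, -0.69405022, -0.5142525 ]), 'torque': array([-0.0102982 , -0.01528572, -0.01382792]), 'grip_width': 0.09376916141203531}
scene 57.59541467632824 314.14206078332745 198.5813128859271 -0.05746213757923055 [ 2.44824206  0.65169376 -0.19793618] [-0.56276155 -0.11329344  1.06600286] (array([ 0.83552572, -0.34269944,  0.80644401]), array([-0.26622754,  0.51297722, -0.81607431]))
brush_mid [(array([264., 273.]), 0.9)]
handle_end [(array([265., 274.]), 0.64)]
bristle_end [(array([263., 277.]), 0.65)]
tin [(array([262., 303.]), 0.77), (array([214., 349.]), 0.69)]
tin
[... 256 characters left out ...]
 128.]), 0.58)]
top 55.24162211321756 315.53286129880445 202.74389970304023 -0.018065929030431745 [ 2.04198071 -2.16750641  0.2563588 ] [0.07269485 0.64054797 0.8737261 ] (array([0.42886323, 0.05311609, 0.99611172]), array([ 0.23306966, -0.03183258, -0.9719389 ]))
brush_mid [(array([385., 214.]), 0.87)]
handle_end [(array([384., 216.]), 0.79)]
bristle_end [(array([385., 216.]), 0.75)]
tin [(array([398., 208.]), 0.9), (array([449., 220.]), 0.62)]
tin_rim [(array([396., 210.]), 0.73), (array([447., 217.]), 0.67), (array([365., 168.]), 0.67)]
paint_tin_mid [(array([278., 211.]), 0.65)]
sanding_block_mid []
tape_roll_mid [(array([380., 149.]), 0.88)]
screwdriver_mid [(array([187., 321.]), 0.97)]
```

View pics/scene0.png

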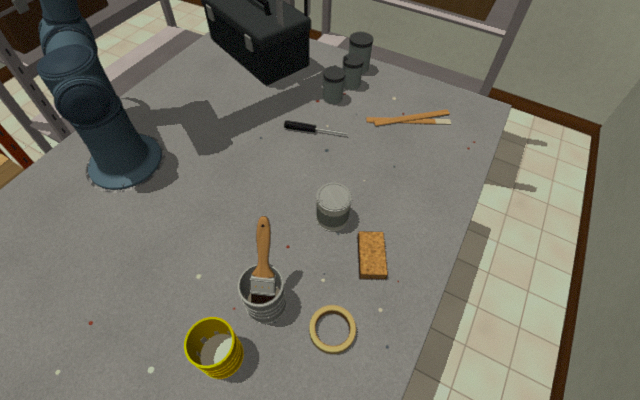

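View pics/top0.png

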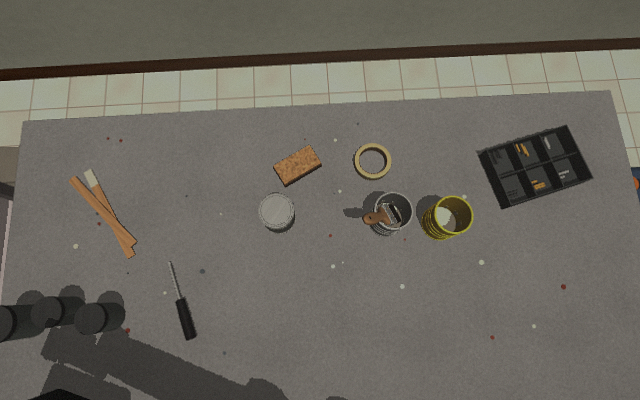

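Run:
```python
import cv2
a=cv2.imread('pics/scene0.png');cv2.imwrite('pics/scene0z.png',cv2.resize(a[200:400,160:360],None,fx=3,fy=3,interpolation=cv2.INTER_CUBIC))
a=cv2.imread('pics/top0.png');cv2.imwrite('pics/top0z.png',cv2.resize(a[140:280,320:500],None,fx=4,fy=4,interpolation=cv2.INTER_CUBIC))
```

```text
(no output)
```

View pics/scene0z.png

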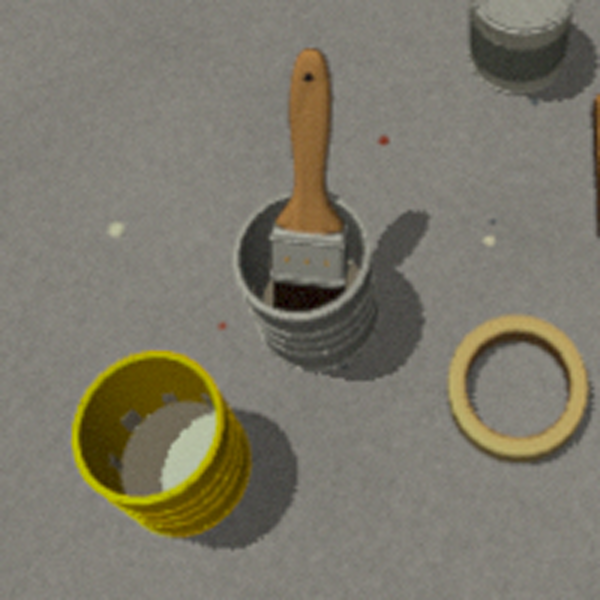

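View pics/top0z.png

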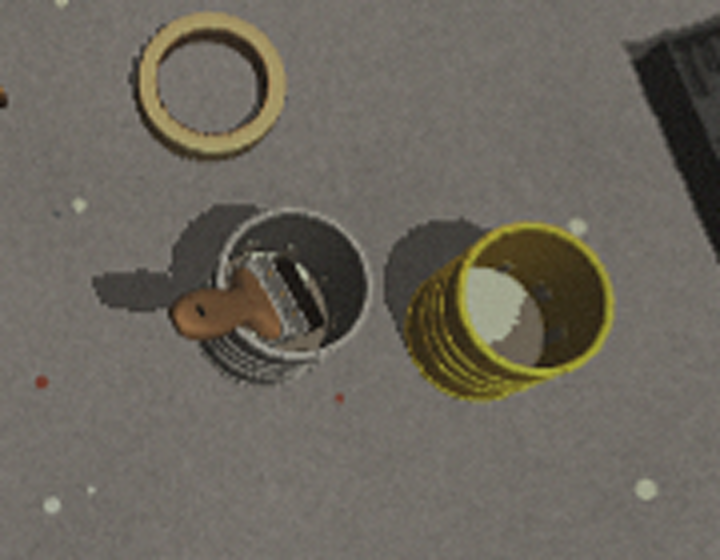

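Run:
```python
from h import *
s=cap('scene');t=cap('top')
print('handle_end',tri(s,(263.3,216.5),t,(363.5,218.7)))
print('hole',tri(s,(160+308/3,200+77/3),t,(320+201/4,140+312/4)))
print('ferrule/handle',tri(s,(160+309/3,200+232/3),t,(320+262/4,140+300/4)))
for z in(.115,):
    print('rim',atz(s,(261,287.3),z),atz(t,(393.7,210.2),z))
    print('rimtri',tri(s,(261,287.3),t,(393.7,210.2)))
# ferrule corners scene(271,232),(345,236) zoom ; bottom (273,280)(344,286); top view ferrule-bristle edge: (268,256)...
for d in env.search_frame('top','tape_roll_mid'): print('tape',atz(t,d['xy'],.012))
print('paint',atz(t,(277,207),.097),atz(s,(333,197),.097)); print('block',atz(t,(297,165),.03)); print('yellow',atz(t,(320+535/4,140+298/4),.115),atz(s,(160+150/3,200+425/3),.115))
x=R.from_quat(env.sense()['tool_rot']).as_matrix();print(x)
```

```text
handle_end (array([ 0.56937359, -0.06060927,  0.21879973]), np.float64(0.002387131575943392))
hole (array([ 0.57358969, -0.07491395,  0.20787028]), np.float64(0.00209877296315781))
ferrule/handle (array([ 0.59806261, -0.1297585 ,  0.10073027]), np.float64(0.0015487718305596822))
rim [ 0.61190893 -0.15316936  0.115     ] [ 0.6051925  -0.14794792  0.115     ]
rimtri (array([ 0.60782892, -0.15028806,  0.10333946]), np.float64(0.0008819699663276261))
tape [ 0.79613769 -0.14486429  0.012     ]
tape [0.65081701 0.13293659 0.012     ]
paint [0.6332528  0.12814934 0.097     ] [0.62686249 0.1265961  0.097     ]
block [0.75959802 0.07645696 0.03      ]
yellow [ 0.58643744 -0.288884    0.115     ] [ 0.59023228 -0.28798521  0.115     ]
[[ 1.75609582e-06  3.44568389e-01  9.38761219e-01]
 [-1.33743375e-05  9.38761219e-01 -3.44568389e-01]
 [-1.00000000e+00 -1.19502143e-05  6.25692859e-06]]
```

>>> jog_arm(
  targets=[
    [-16,-26,28,0],
    [-16,-26,28,0],
    [-16,-26,28,0],
    [-16,-26,28,0],
    [-16,-26,28,0],
  ],
  gripper=0.2,
)

```text
t: 1.57
eef_pos: [0.3083, 0.4382, 0.2994]
tool_rot: [0.116, 0.699, -0.124, 0.695]
force: [1.0, 0.6, 0.4]
grip_width: 0.0752
```

>>> jog_arm(
  targets=[
    [0,-27,29,0],
    [0,-27,29,0],
    [0,-27,29,0],
    [0,-27,29,0],
    [0,-27,29,0],
  ],
)

```text
t: 1.98
eef_pos: [0.4038, 0.2557, 0.3071]
tool_rot: [0.118, 0.696, -0.119, 0.698]
force: [0.7, 0.9, -0.4]
grip_width: 0.0753
```

>>> jog_arm(
  targets=[
    [0,-27,29,0],
    [0,-27,29,0],
    [0,-27,29,0],
    [0,-27,29,0],
    [0,-27,29,0],
  ],
)

```text
t: 2.4
eef_pos: [0.4984, 0.0707, 0.31]
tool_rot: [0.119, 0.694, -0.118, 0.7]
force: [-0.2, 0.6, -0.1]
grip_width: 0.0755
```

>>> jog_arm(
  targets=[
    [0,0,0,6.7],
    [0,0,0,6.7],
    [0,0,0,6.7],
    [0,0,0,6.7],
    [0,0,0,6.7],
  ],
)

```text
t: 2.82
eef_pos: [0.5017, 0.0608, 0.3101]
tool_rot: [0.327, 0.624, -0.326, 0.631]
force: [0.4, -0.1, 0.0]
grip_width: 0.0748
```

```bash
cat >> h.py <<'E'
def go(target,yaw=None):
    s=env.sense(); M=R.from_quat(s['tool_rot']).as_matrix(); p=s['eef_pos']
    print('t',round(s['t'],2),'p',np.round(p,4),'yaw',round(np.degrees(np.arctan2(M[1,1],M[0,1])),2),'axes x',M[:,0].round(3),'w',round(s['grip_width'],4),'F',np.round(s['force'],1))
    print('delta mm tool',np.round(M.T@(np.array(target)-p)*1000,1))
    return M,p
E
python3 - <<'E'
from h import *
go((.579,-.083,.31))
E
```

```text
t 2.82 p [0.5017 0.0608 0.3101] yaw 35.0 axes x [ 0.01  -0.003 -1.   ] w 0.0748 F [ 0.4 -0.1  0. ]
delta mm tool [  1.3 -19.2 162.2]
```

>>> jog_arm(
  targets=[
    [0,0,0,5.8],
    [0,0,0,5.8],
    [0,3,32,0],
    [0,3,32,0],
    [0,3,32,0],
  ],
)

```text
t: 3.23
eef_pos: [0.5467, -0.0225, 0.312]
tool_rot: [0.392, 0.586, -0.389, 0.593]
force: [-0.2, 0.8, -0.7]
grip_width: 0.0751
```

>>> jog_arm(
  targets=[
    [0,3,32,0],
    [0,1,33,0],
    [0,0,0,0],
    [0,0,0,0],
  ],
)

```text
t: 3.57
eef_pos: [0.5783, -0.0883, 0.3123]
tool_rot: [0.394, 0.584, -0.39, 0.593]
force: [0.5, -0.1, 0.2]
grip_width: 0.0752
```

Run:
```python
from h import *
M,p=go((.579,-.083,.19))
s=cap('scene','s1.png');t=cap('top','t1.png')
for n,i in(('s1',[200,380,180,360]),('t1',[140,280,320,500])):
    a=cv2.imread(f'pics/{n}.png')[i[0]:i[1],i[2]:i[3]];cv2.imwrite(f'pics/{n}z.png',cv2.resize(a,None,fx=3.3,fy=3.3,interpolation=cv2.INTER_CUBIC))
```

```text
t 3.57 p [ 0.5783 -0.0883  0.3123] yaw 22.66 axes x [ 0.013 -0.003 -1.   ] w 0.0752 F [ 0.5 -0.1  0.2]
delta mm tool [122.3   1.4  -5.5]
```

View pics/s1z.png

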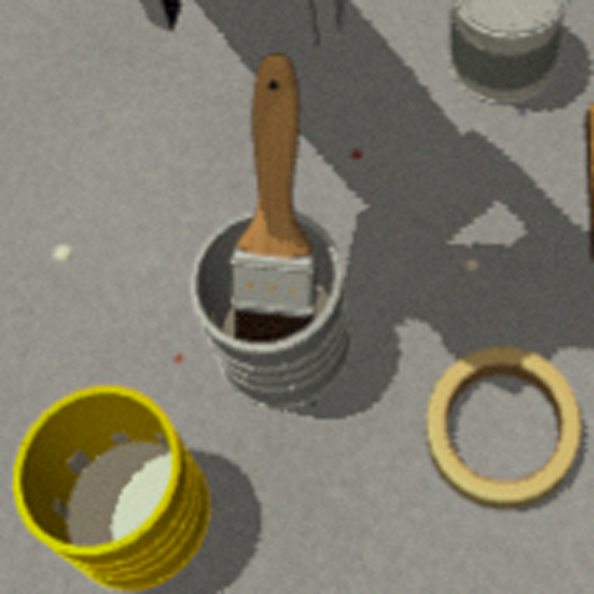

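View pics/t1.png

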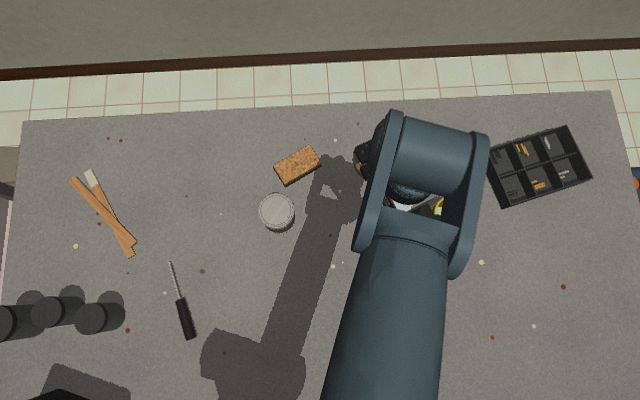

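>>> jog_arm(
  targets=[
    [30,0,-3,0],
    [30,1,-2,0],
    [30,0,0,0],
    [20,0,0,0],
    [8,0,0,0],
  ],
)

```text
t: 4.08
eef_pos: [0.5799, -0.0767, 0.1966]
tool_rot: [0.393, 0.582, -0.386, 0.599]
force: [0.1, 0.3, -0.6]
grip_width: 0.0751
```

Run:
```python
from h import *
M,p=go((.579,-.083,.19))
s=cap('scene','s2.png')
a=cv2.imread('pics/s2.png')[180:340,180:360];cv2.imwrite('pics/s2z.png',cv2.resize(a,None,fx=4,fy=3.7,interpolation=cv2.INTER_CUBIC))
```

```text
t 4.08 p [ 0.5799 -0.0767  0.1966] yaw 23.18 axes x [ 0.025 -0.006 -1.   ] w 0.0751 F [ 0.1  0.3 -0.6]
delta mm tool [ 6.6 -3.4  5.3]
```

View pics/s2z.png

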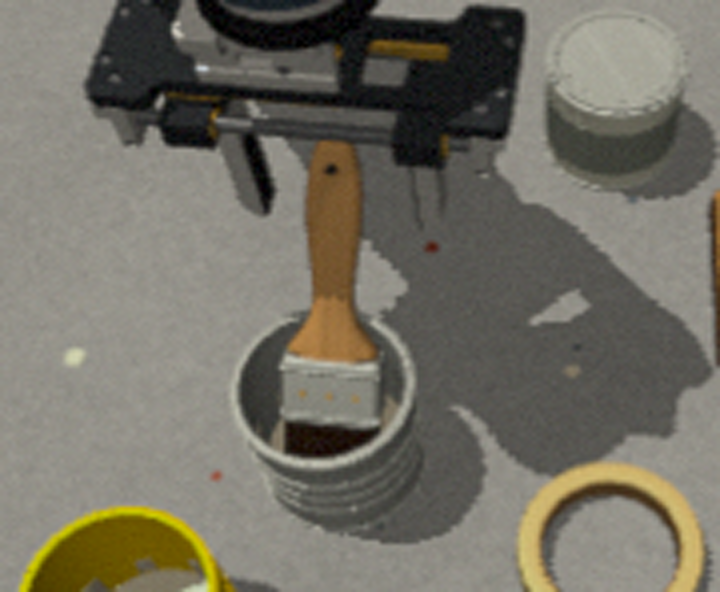

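>>> jog_arm(
  targets=[
    [4,-2,5,0],
    [3,-2,2,0],
    [0,0,0,0],
  ],
)

```text
t: 4.38
eef_pos: [0.5792, -0.0835, 0.1908]
tool_rot: [0.392, 0.582, -0.385, 0.6]
force: [-0.7, 0.1, 0.1]
grip_width: 0.0751
```

>>> jog_arm(
  targets=[
    [0,0,0,0],
    [0,0,0,0],
    [0,0,0,0],
    [0,0,0,0],
    [0,0,0,0],
  ],
  gripper=1.0,
  grip_force=30,
)

```text
t: 4.8
eef_pos: [0.5816, -0.0848, 0.1959]
tool_rot: [0.393, 0.579, -0.385, 0.602]
force: [-0.2, 1.0, -0.4]
grip_width: 0.0452
```

Run:
```python
from h import *
M,p=go((.579,-.083,.19))
s=cap('scene','s3.png')
a=cv2.imread('pics/s3.png')[180:340,180:360];cv2.imwrite('pics/s3z.png',cv2.resize(a,None,fx=4,fy=3.7,interpolation=cv2.INTER_CUBIC))
```

```text
t 4.8 p [ 0.5816 -0.0848  0.1959] yaw 23.32 axes x [ 0.034 -0.008 -0.999] w 0.0452 F [-0.2  1.  -0.4]
delta mm tool [ 5.8 -1.8 -2.8]
```

View pics/s3z.png

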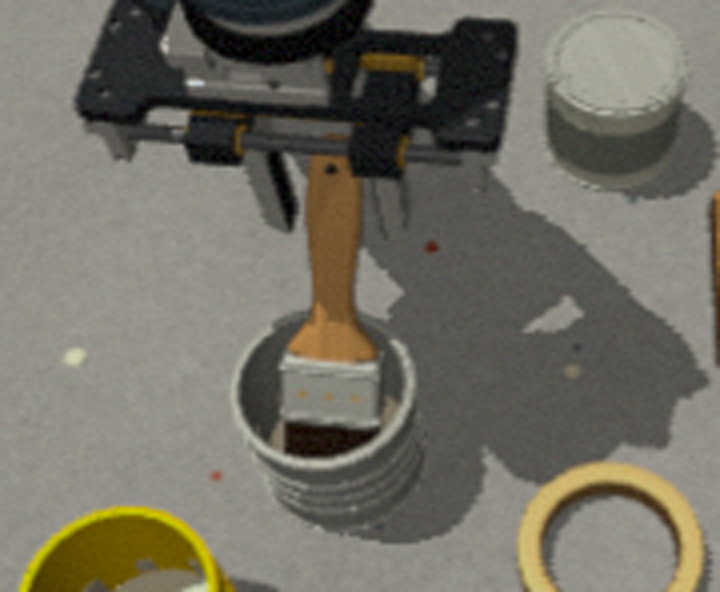

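>>> jog_arm(
  targets=[
    [4,-1,-1,0],
    [3,0,0,0],
    [1,0,0,0],
  ],
)

```text
t: 5.1
eef_pos: [0.5805, -0.0841, 0.1892]
tool_rot: [0.393, 0.579, -0.385, 0.602]
force: [-3.1, 2.7, 11.9]
grip_width: 0.0279
```

Run:
```python
from h import *
M,p=go((.579,-.083,.34))
```

```text
t 5.1 p [ 0.5805 -0.0841  0.1892] yaw 23.3 axes x [ 0.034 -0.008 -0.999] w 0.0279 F [-3.1  2.7 11.9]
delta mm tool [-150.8    3.2    1.5]
```

>>> jog_arm(
  targets=[
    [-8,0,0,0],
    [-15,0,-5,0],
    [-20,0,-8,0],
    [-25,0,-8,0],
    [-25,0,-8,0],
  ],
)

```text
t: 5.52
eef_pos: [0.5622, -0.0565, 0.2761]
tool_rot: [0.392, 0.583, -0.387, 0.597]
force: [0.2, -0.6, -1.2]
grip_width: 0.0277
```

Run:
```python
from h import *
M,p=go((.579,-.083,.34))
s=cap('scene','s4.png')
a=cv2.imread('pics/s4.png')[180:340,180:360];cv2.imwrite('pics/s4z.png',cv2.resize(a,None,fx=4,fy=3.7,interpolation=cv2.INTER_CUBIC))
```

```text
t 5.52 p [ 0.5622 -0.0565  0.2761] yaw 23.17 axes x [ 0.019 -0.005 -1.   ] w 0.0277 F [ 0.2 -0.6 -1.2]
delta mm tool [-63.5   6.   31.7]
```

View pics/s4z.png

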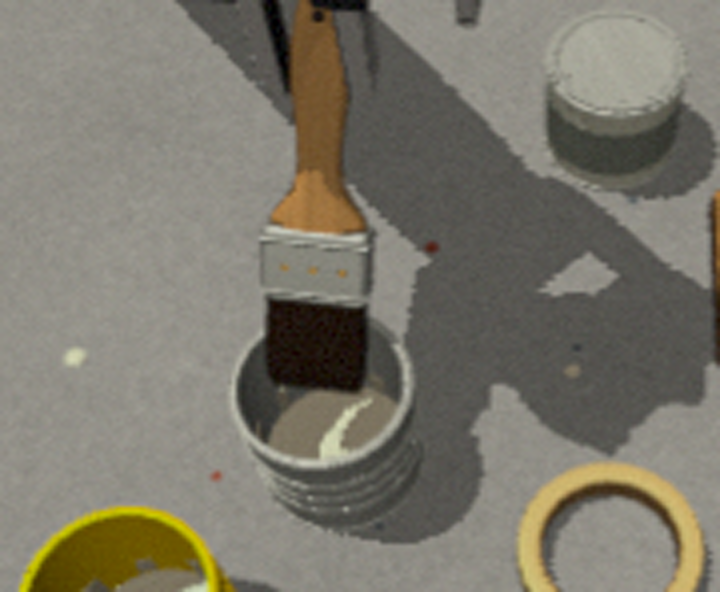

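>>> jog_arm(
  targets=[
    [-22,0,0,0],
    [-22,0,0,0],
    [-20,0,-10,0],
    [0,0,-25,5],
    [0,0,-35,6],
  ],
)

```text
t: 5.98
eef_pos: [0.5386, 0.0077, 0.3484]
tool_rot: [0.452, 0.537, -0.442, 0.558]
force: [0.4, 0.3, -0.4]
grip_width: 0.0278
```

Run:
```python
from h import *
M,p=go((.44,.12,.34))
```

```text
t 5.98 p [0.5386 0.0077 0.3484] yaw 11.58 axes x [ 0.032 -0.009 -0.999] w 0.0278 F [ 0.4  0.3 -0.4]
delta mm tool [   4.3  -74.3 -129.8]
```

>>> jog_arm(
  targets=[
    [0,-18,-28,6],
    [0,-18,-28,5.5],
    [0,-25,-25,0],
    [0,-24,-25,0],
    [0,0,0,0],
  ],
)

```text
t: 6.4
eef_pos: [0.4417, 0.1152, 0.3427]
tool_rot: [0.51, 0.488, -0.496, 0.507]
force: [0.8, -0.9, -0.3]
grip_width: 0.0276
```

Run:
```python
from h import *
M,p=go((.44,.12,.22))
s=cap('scene','s5.png');t=cap('top','t5.png')
print(proj(s,[p,p+[0,0,-.2]]),proj(t,[p]))
```

```text
t 6.4 p [0.4417 0.1152 0.3427] yaw -0.63 axes x [ 0.033 -0.005 -0.999] w 0.0276 F [ 0.8 -0.9 -0.3]
delta mm tool [122.6  -5.8  -5.4]
[[254.39351416  91.40650307]
 [264.51063875 158.45062948]] [[275.54037603 286.38704554]]
```

View pics/s5.png

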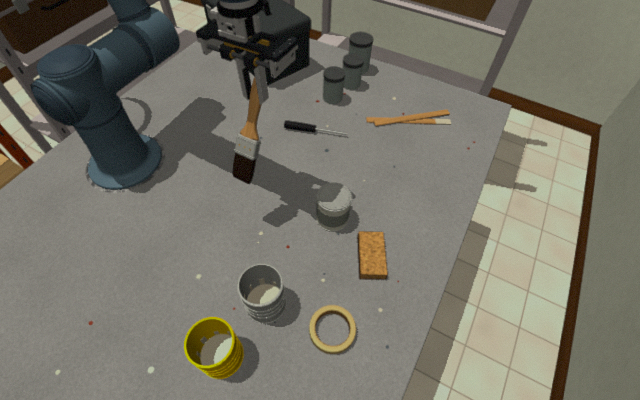

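View pics/t5.png

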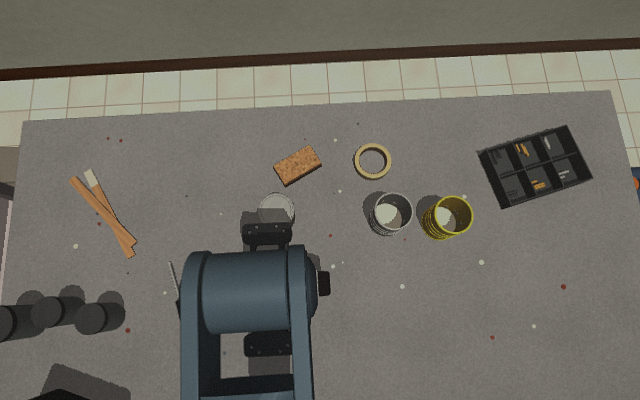

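```bash
cat >> h.py <<'E'
def tip(c,uv,M,p,L,off):
    # angle from tool x toward tool z that best projects to uv
    a=np.radians(np.arange(-120,121,.5))
    P=p+off*M[:,0]+L*(np.cos(a)[:,None]*M[:,0]+np.sin(a)[:,None]*M[:,2])
    e=np.linalg.norm(proj(c,P)-uv,axis=1);i=e.argmin();print('ang',np.degrees(a[i]),'err',e[i],'tip',P[i].round(3));return P[i]
E
python3 - <<'E'
from h import *
M,p=go((.44,.12,.22))
s=cap('scene')
for L in(.185,.195,.205): tip(s,(243,181),M,p,L,.009)
E
```

```text
t 6.5 p [0.4441 0.1127 0.3428] yaw -0.77 axes x [ 0.034 -0.007 -0.999] w 0.0282 F [ 0.6 -0.6 -1.8]
delta mm tool [122.6  -8.4  -8.1]
ang 29.500000000000004 err 3.2965866071337153 tip [0.449 0.02  0.174]
ang 27.5 err 0.16768955577901637 tip [0.449 0.021 0.162]
ang 25.0 err 3.184173863551714 tip [0.45  0.025 0.149]
```

>>> jog_arm(
  targets=[
    [36,-2,20,0],
    [36,-2,20,0],
    [36,-2,20,0],
    [30,0,15,0],
    [8,0,0,0],
  ],
)

```text
t: 6.97
eef_pos: [0.4498, 0.0288, 0.1969]
tool_rot: [0.514, 0.481, -0.495, 0.509]
force: [-0.7, 0.4, -0.1]
grip_width: 0.0279
```

Run:
```python
from h import *
M,p=go((.44,.035,.19))
s=cap('scene','s6.png')
```

```text
t 6.97 p [0.4498 0.0288 0.1969] yaw -1.07 axes x [ 0.047 -0.009 -0.999] w 0.0279 F [-0.7  0.4 -0.1]
delta mm tool [  6.4 -10.2  -6. ]
```

View pics/s6.png

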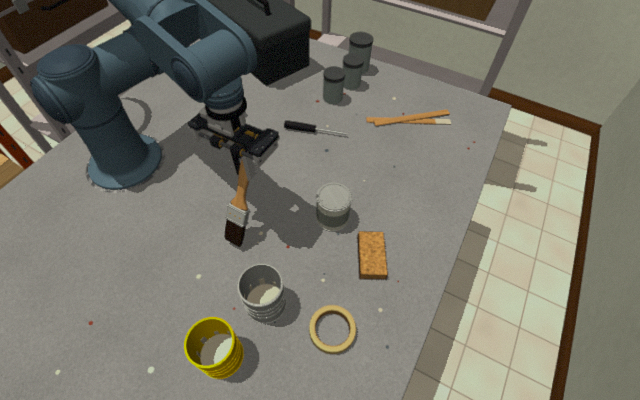

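>>> jog_arm(
  targets=[
    [12,-2,-2,0],
    [12,0,-16,0],
    [12,0,-16,0],
    [15,0,-15,0],
  ],
  grip_force=10,
)

```text
t: 7.35
eef_pos: [0.4585, 0.0759, 0.1521]
tool_rot: [0.519, 0.476, -0.495, 0.509]
force: [-0.6, 0.3, 0.3]
grip_width: 0.0277
```

Run:
```python
from h import *
M,p=go((.44,.035,.19))
s=cap('scene','s7.png')
```

```text
t 7.35 p [0.4585 0.0759 0.1521] yaw -1.66 axes x [ 0.056 -0.01  -0.998] w 0.0277 F [-0.6  0.3  0.3]
delta mm tool [-38.5 -15.1  41.7]
```

View pics/s7.png

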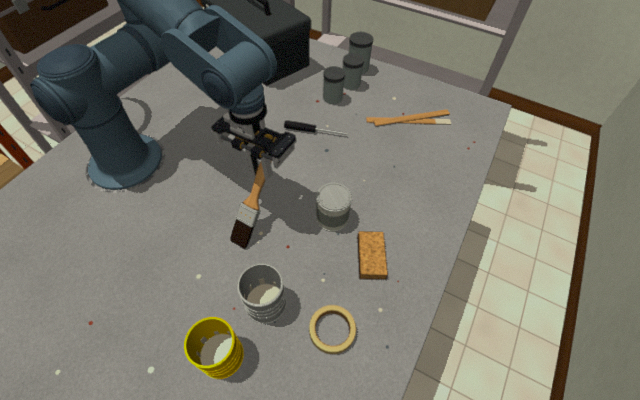

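>>> jog_arm(
  targets=[
    [16,-5,-15,0],
    [17,-5,-13,0],
    [18,-5,-11,0],
    [19,-4,-9,0],
    [19,-4,-6,0],
  ],
)

```text
t: 7.82
eef_pos: [0.4552, 0.1345, 0.0695]
tool_rot: [0.524, 0.471, -0.488, 0.515]
force: [0.8, 0.5, -0.5]
grip_width: 0.028
```

Run:
```python
from h import *
M,p=go((.44,.14,.024))
s=cap('scene','s8.png')
```

```text
t 7.82 p [0.4552 0.1345 0.0695] yaw -1.41 axes x [ 0.079 -0.009 -0.997] w 0.028 F [ 0.8  0.5 -0.5]
delta mm tool [ 44.1 -18.9  -5.5]
```

View pics/s8.png

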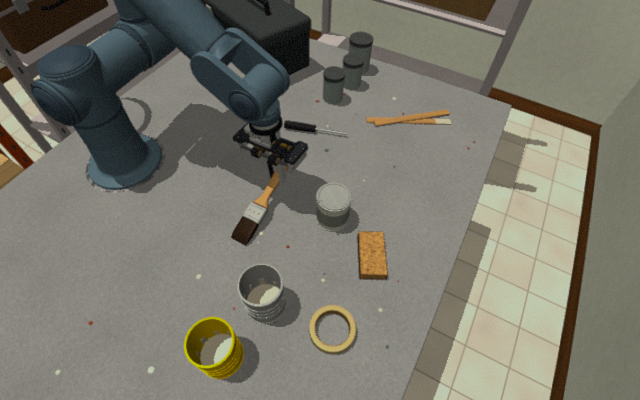

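>>> jog_arm(
  targets=[
    [16,-4,-3,0],
    [16,-4,-2,0],
    [9,-2,0,0],
    [2,0,0,0],
  ],
)

```text
t: 8.2
eef_pos: [0.453, 0.1406, 0.0272]
tool_rot: [0.524, 0.471, -0.487, 0.517]
force: [-0.0, -0.2, 0.5]
grip_width: 0.028
```

Run:
```python
from h import *
M,p=go((.44,.14,.027))
```

```text
t 8.2 p [0.453  0.1406 0.0272] yaw -1.26 axes x [ 0.082 -0.009 -0.997] w 0.028 F [-0.  -0.2  0.5]
delta mm tool [ -0.9 -12.9   0.9]
```

>>> jog_arm(
  targets=[
    [0,0,0,0],
    [0,0,0,0],
    [0,0,0,0],
  ],
  gripper=0.4,
)

```text
t: 8.45
eef_pos: [0.4561, 0.1401, 0.0301]
tool_rot: [0.525, 0.47, -0.486, 0.517]
force: [-0.2, 0.5, 0.9]
grip_width: 0.0446
```

>>> jog_arm(
  targets=[
    [-25,0,0,0],
    [-30,0,0,0],
    [-30,0,0,0],
    [-30,0,0,0],
  ],
  gripper=0,
)

```text
t: 8.78
eef_pos: [0.4427, 0.14, 0.1451]
tool_rot: [0.522, 0.473, -0.49, 0.514]
force: [0.5, -1.2, 0.2]
grip_width: 0.0707
```

Run:
```python
from h import *
M,p=go((.44,.14,.027))
s=cap('scene','s9.png');t=cap('top','t9.png')
```

```text
t 8.78 p [0.4427 0.14   0.1451] yaw -1.44 axes x [ 0.074 -0.01  -0.997] w 0.0707 F [ 0.5 -1.2  0.2]
delta mm tool [117.5 -11.4  -0.9]
```

View pics/s9.png

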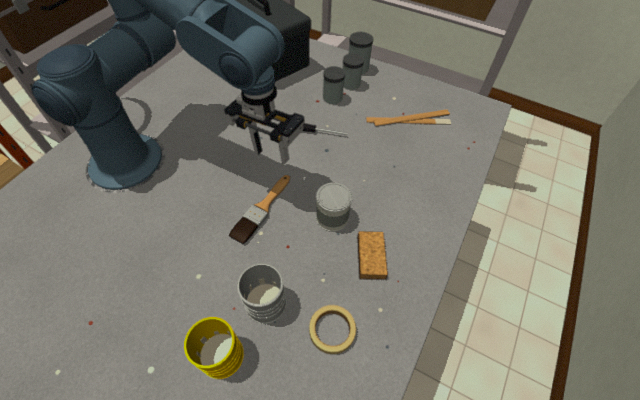

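View pics/t9.png

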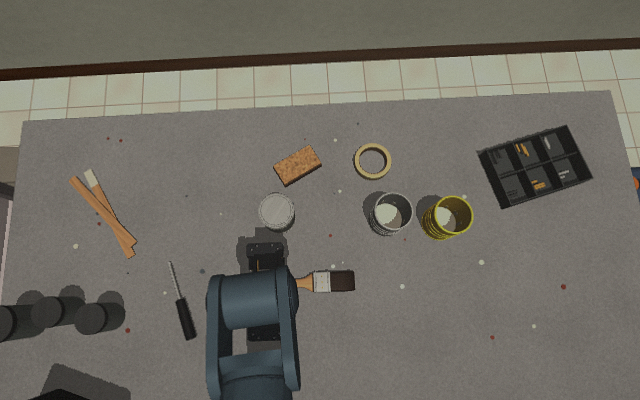

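Run:
```python
from h import *
t=cap('top');s=cap('scene')
for n,i in(('s9',[160,260,220,310]),('t9',[260,300,290,370])):
    a=cv2.imread(f'pics/{n}.png')[i[0]:i[1],i[2]:i[3]];cv2.imwrite(f'pics/{n}z.png',cv2.resize(a,None,fx=6,fy=6,interpolation=cv2.INTER_CUBIC))
for n,uv in(('tip',(355,280.5)),('fb',(331,281.5)),('fh',(314,282))): print(n,atz(t,uv,.015).round(4))
for n,uv in(('hend',(289,178)),('tip',(235.5,238)),): print(n,atz(s,uv,.012).round(4))
```

```text
tip [ 0.4507 -0.054   0.015 ]
fb [0.4519 0.0066 0.015 ]
fh [0.4532 0.0494 0.015 ]
hend [0.4646 0.1792 0.012 ]
tip [ 0.4504 -0.05    0.012 ]
```

View pics/s9z.png

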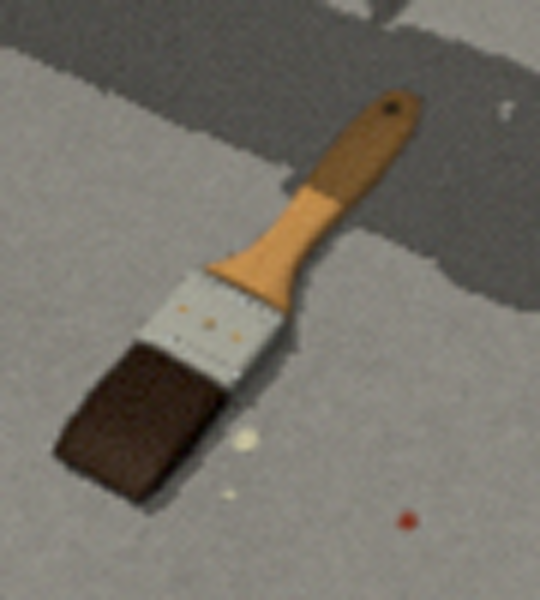

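View pics/t9z.png

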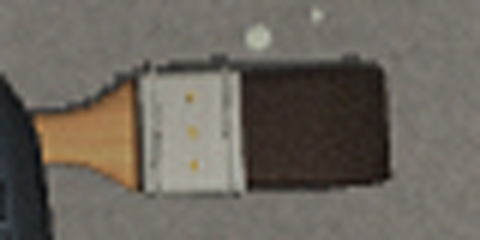

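Run:
```python
from h import *
go((.452,.014,.07)); go((.452,.014,.024))
```

```text
t 8.98 p [0.4439 0.1401 0.1447] yaw -1.43 axes x [ 0.077 -0.009 -0.997] w 0.0871 F [-0.2  0.6 -0.9]
delta mm tool [ 76.3   5.5 125.3]
t 8.98 p [0.4439 0.1401 0.1447] yaw -1.43 axes x [ 0.077 -0.009 -0.997] w 0.0871 F [-0.2  0.6 -0.9]
delta mm tool [122.1   2.  124.9]
```

>>> jog_arm(
  targets=[
    [5,1,33,0.5],
    [17,1,33,0.5],
    [25,1,33,0.5],
    [25,0,22,0],
    [0,0,0,0],
  ],
)

```text
t: 9.4
eef_pos: [0.446, 0.0162, 0.0686]
tool_rot: [0.528, 0.468, -0.494, 0.508]
force: [-0.7, 1.2, -1.2]
grip_width: 0.0945
```

Run:
```python
from h import *
go((.452,.014,.024))
```

```text
t 9.4 p [0.446  0.0162 0.0686] yaw -2.65 axes x [ 0.074 -0.007 -0.997] w 0.0945 F [-0.7  1.2 -1.2]
delta mm tool [44.9  2.7  1.8]
```

>>> jog_arm(
  targets=[
    [22,1,1,0],
    [16,1,1,0],
    [6,0,0,0],
    [1,0,0,0],
  ],
)

```text
t: 9.73
eef_pos: [0.45, 0.0132, 0.022]
tool_rot: [0.528, 0.469, -0.497, 0.505]
force: [-7.1, -0.1, 32.0]
grip_width: 0.094
```

Run:
```python
from h import *
go((.452,.014,.024))
s=cap('scene','s10.png')
a=cv2.imread('pics/s10.png')[120:270,180:360];cv2.imwrite('pics/s10z.png',cv2.resize(a,None,fx=4,fy=4,interpolation=cv2.INTER_CUBIC))
```

```text
t 9.73 p [0.45   0.0132 0.022 ] yaw -2.87 axes x [ 0.066 -0.006 -0.998] w 0.094 F [-7.1 -0.1 32. ]
delta mm tool [-1.9  2.  -0.9]
```

View pics/s10z.png

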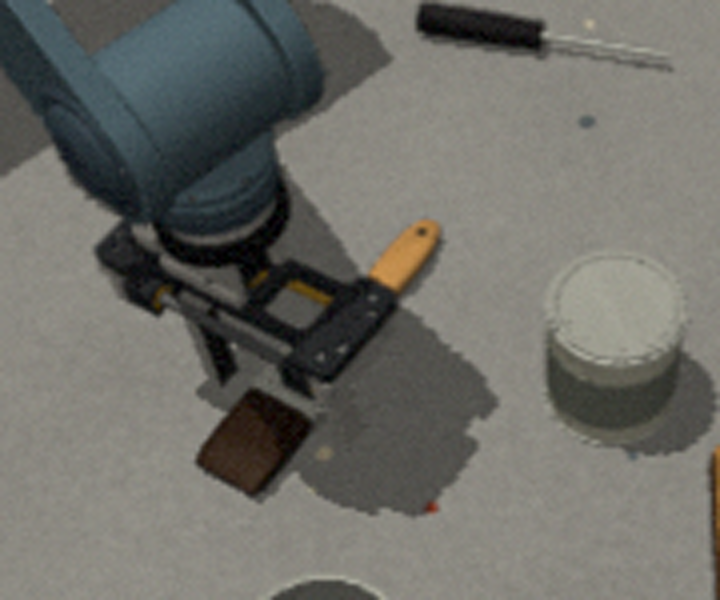

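>>> jog_arm(
  targets=[
    [-3,1,0,0],
    [-1,0,0,0],
  ],
  gripper=1.0,
  grip_force=20,
)

```text
t: 9.95
eef_pos: [0.451, 0.0143, 0.0271]
tool_rot: [0.527, 0.47, -0.496, 0.505]
force: [-0.4, 0.1, -0.7]
grip_width: 0.0835
```

>>> jog_arm(
  targets=[
    [1,0,0,0],
    [1,0,0,0],
    [1,0,0,0],
    [1,0,0,0],
  ],
)

```text
t: 10.28
eef_pos: [0.4512, 0.0157, 0.0233]
tool_rot: [0.527, 0.47, -0.496, 0.505]
force: [-0.3, 0.8, -0.7]
grip_width: 0.0574
```

>>> jog_arm(
  targets=[
    [0,0,0,0],
    [0,0,0,0],
    [0,0,0,0],
  ],
)

```text
t: 10.53
eef_pos: [0.4509, 0.0159, 0.023]
tool_rot: [0.527, 0.471, -0.496, 0.505]
force: [-0.3, 0.8, 2.0]
grip_width: 0.0524
```

>>> jog_arm(
  targets=[
    [-14,0,-1,0],
    [-14,0,-2,0],
    [-15,0,-3,0],
    [-14,0,-4,0],
    [-14,0,-6,0],
  ],
  grip_force=8,
)

```text
t: 10.95
eef_pos: [0.4423, 0.0327, 0.0914]
tool_rot: [0.525, 0.474, -0.499, 0.501]
force: [0.6, 0.2, -0.3]
grip_width: 0.0526
```

Run:
```python
from h import *
go((.452,.014,.024))
s=cap('scene','s11.png')
a=cv2.imread('pics/s11.png')[100:250,180:360];cv2.imwrite('pics/s11z.png',cv2.resize(a,None,fx=4,fy=4,interpolation=cv2.INTER_CUBIC))
```

```text
t 10.95 p [0.4423 0.0327 0.0914] yaw -2.81 axes x [ 0.053 -0.003 -0.999] w 0.0526 F [ 0.6  0.2 -0.3]
delta mm tool [67.8  7.  18.2]
```

View pics/s11z.png

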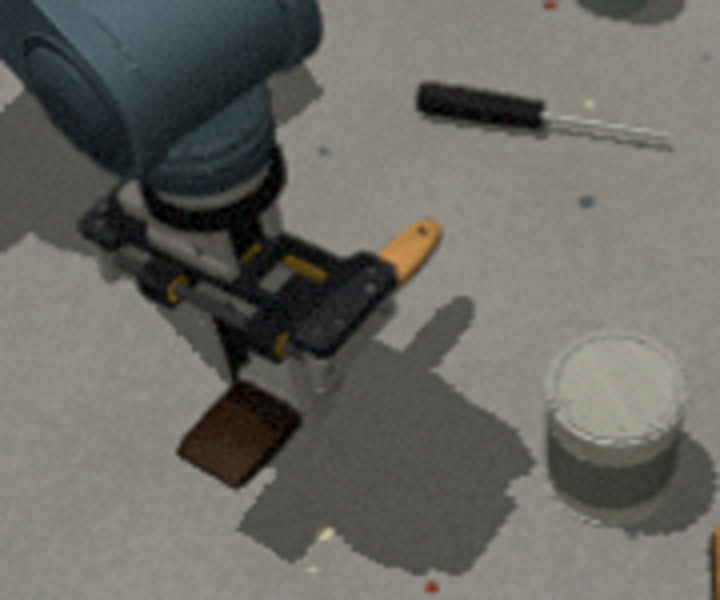

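>>> jog_arm(
  targets=[
    [0,0,0,0],
    [0,0,0,0],
    [0,0,0,0],
  ],
  grip_force=3,
)

```text
t: 11.25
eef_pos: [0.4443, 0.0332, 0.0937]
tool_rot: [0.526, 0.472, -0.497, 0.503]
force: [0.4, -0.2, -0.4]
grip_width: 0.0525
```

Run:
```python
from h import *
go((.452,.014,.024))
s=cap('scene','s12.png')
a=cv2.imread('pics/s12.png')[100:250,180:360];cv2.imwrite('pics/s12z.png',cv2.resize(a,None,fx=4,fy=4,interpolation=cv2.INTER_CUBIC))
```

```text
t 11.25 p [0.4443 0.0332 0.0937] yaw -2.72 axes x [ 0.059 -0.004 -0.998] w 0.0525 F [ 0.4 -0.2 -0.4]
delta mm tool [70.2  4.5 18.7]
```

View pics/s12z.png

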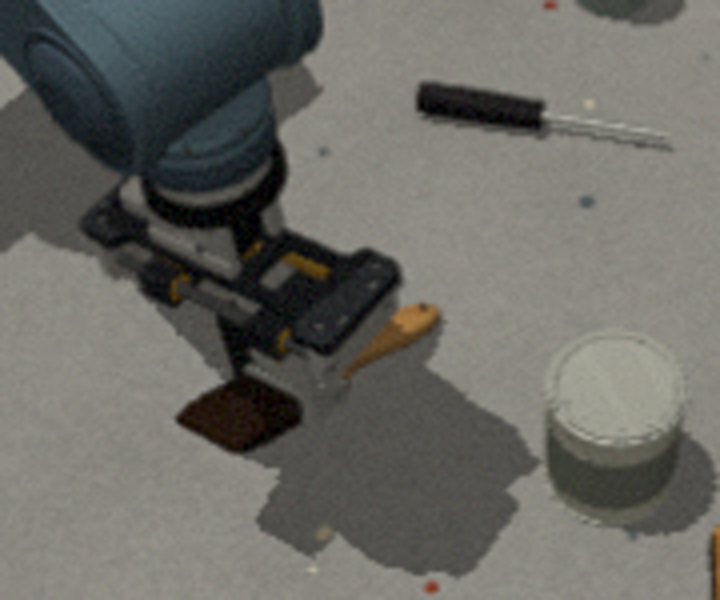

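>>> jog_arm(
  targets=[
    [-18,0,-8,0],
    [-18,0,-10,0],
    [-18,0,-12,0],
    [-18,0,-14,0],
    [-12,0,-14,0],
  ],
)

```text
t: 11.72
eef_pos: [0.4368, 0.0909, 0.1715]
tool_rot: [0.523, 0.476, -0.504, 0.496]
force: [-0.2, -0.1, -0.8]
grip_width: 0.052
```

>>> jog_arm(
  targets=[
    [-12,0,-15,0],
    [-20,0,-15,0],
    [-25,0,-5,0],
    [0,0,0,0],
  ],
)

```text
t: 12.05
eef_pos: [0.4356, 0.1285, 0.2286]
tool_rot: [0.522, 0.477, -0.505, 0.495]
force: [1.9, 0.1, -0.4]
grip_width: 0.0522
```

Run:
```python
from h import *
go((.452,.014,.024))
s=cap('scene','s13.png')
a=cv2.imread('pics/s13.png')[40:200,180:360];cv2.imwrite('pics/s13z.png',cv2.resize(a,None,fx=4,fy=3.7,interpolation=cv2.INTER_CUBIC))
```

```text
t 12.05 p [0.4356 0.1285 0.2286] yaw -3.06 axes x [ 0.035 -0.002 -0.999] w 0.0522 F [ 1.9  0.1 -0.4]
delta mm tool [205.3  15.4 113.5]
```

View pics/s13z.png

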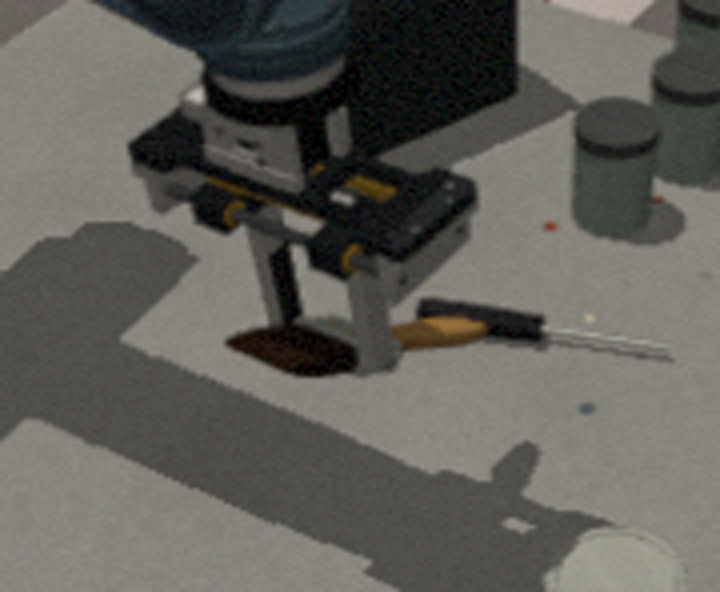

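>>> jog_arm(
  targets=[
    [-41,0,0,0],
    [-41,0,0,0],
    [-25,0,0,0],
    [-10,0,0,0],
    [0,0,0,0],
  ],
)

```text
t: 12.52
eef_pos: [0.427, 0.1259, 0.333]
tool_rot: [0.515, 0.483, -0.513, 0.489]
force: [-0.3, 0.5, -1.0]
grip_width: 0.0522
```

Run:
```python
from h import *
go((.452,.014,.024))
s=cap('scene','s14.png')
a=cv2.imread('pics/s14.png')[0:160,180:360];cv2.imwrite('pics/s14z.png',cv2.resize(a,None,fx=4,fy=3.7,interpolation=cv2.INTER_CUBIC))
```

```text
t 12.52 p [0.427  0.1259 0.333 ] yaw -3.24 axes x [ 0.008 -0.004 -1.   ] w 0.0522 F [-0.3  0.5 -1. ]
delta mm tool [309.7  28.8 109.1]
```

View pics/s14z.png

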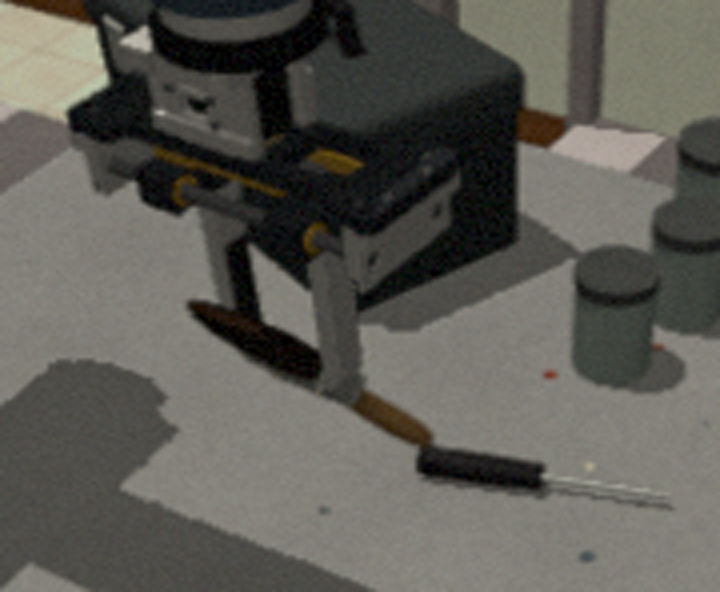

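Run:
```python
from h import *
M,p=go((.452,.014,.024))
s=cap('scene')
tip(s,(180+430/4,440/3.7),M,p,.169,.014)
tip(s,(180+188/4,302/3.7),M,p,-.071,.014)
```

```text
t 12.57 p [0.4265 0.1258 0.3316] yaw -3.24 axes x [ 0.006 -0.004 -1.   ] w 0.0518 F [ 0.6  0.2 -0.6]
delta mm tool [308.3  29.9 109. ]
ang -37.0 err 2.5690116221264025 tip [0.433 0.227 0.182]
ang -38.5 err 8.233950852513198 tip [0.424 0.082 0.373]
```

>>> jog_arm(
  targets=[
    [6,0,6,0],
    [14,0,14,0],
    [20,0,20,0],
    [20,0,20,0],
    [14,0,14,0],
  ],
)

```text
t: 13.03
eef_pos: [0.4183, 0.0498, 0.2441]
tool_rot: [-0.51, -0.488, 0.515, -0.486]
force: [0.2, -0.4, -1.3]
grip_width: 0.0521
```

>>> jog_arm(
  targets=[
    [6,0,6,0],
    [0,0,0,0],
    [-41,0,-36,0],
    [-41,0,-36,0],
    [-25,0,-25,0],
  ],
)

```text
t: 13.45
eef_pos: [0.4166, 0.1274, 0.3173]
tool_rot: [-0.505, -0.494, 0.528, -0.472]
force: [1.1, -0.2, -0.1]
grip_width: 0.0521
```

>>> jog_arm(
  targets=[
    [-12,0,-15,0],
    [-5,0,-6,0],
  ],
)

```text
t: 13.62
eef_pos: [0.4199, 0.1529, 0.3396]
tool_rot: [-0.506, -0.494, 0.524, -0.475]
force: [0.5, -0.3, -0.3]
grip_width: 0.0519
```

Run:
```python
from h import *
go((.452,.014,.024))
s=cap('scene','s15.png')
a=cv2.imread('pics/s15.png')[0:160,180:360];cv2.imwrite('pics/s15z.png',cv2.resize(a,None,fx=4,fy=3.7,interpolation=cv2.INTER_CUBIC))
```

```text
t 13.62 p [0.4199 0.1529 0.3396] yaw -3.57 axes x [-0.037  0.002 -0.999] w 0.0519 F [ 0.5 -0.3 -0.3]
delta mm tool [314.   52.4 136.4]
```

View pics/s15z.png

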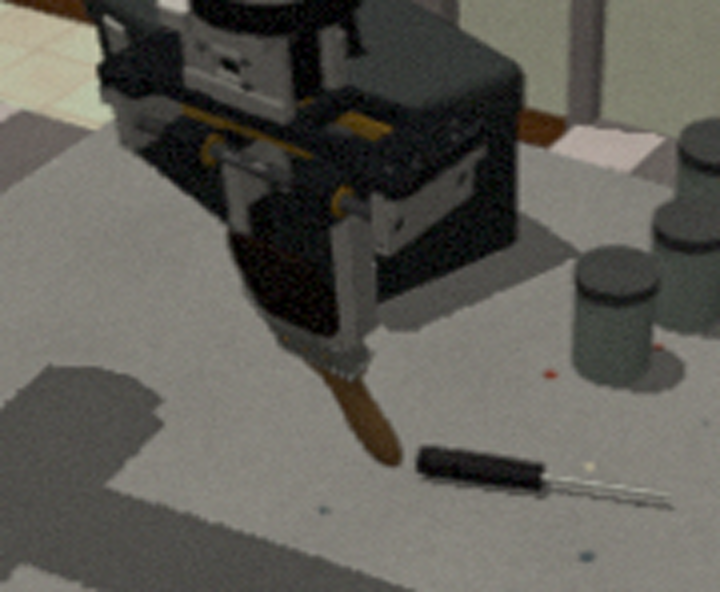

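Run:
```python
from h import *
M,p=go((.608,-.15,.32))
s=cap('scene')
for L in(.16,.169,.178):tip(s,(180+393/4,465/3.7),M,p,L,.014)
```

```text
t 13.67 p [0.4201 0.1531 0.3401] yaw -3.54 axes x [-0.036  0.002 -0.999] w 0.0524 F [-0.5 -0.1  0.4]
delta mm tool [ 12.6 206.8 290.9]
ang -18.5 err 3.849293396295232 tip [0.417 0.204 0.174]
ang -19.5 err 2.1273659830498612 tip [0.417 0.21  0.167]
ang -20.0 err 0.43271879734281105 tip [0.417 0.214 0.159]
```

>>> jog_arm(
  targets=[
    [0,16,8,0],
    [0,26,16,0],
    [0,28,20,0],
    [0,28,24,0],
    [0,28,28,0],
  ],
)

```text
t: 14.13
eef_pos: [0.5377, 0.0465, 0.3268]
tool_rot: [-0.501, -0.498, 0.525, -0.475]
force: [-0.5, -0.2, -0.4]
grip_width: 0.0524
```

>>> jog_arm(
  targets=[
    [0,26,32,0],
    [0,18,36,0],
    [0,10,40,0],
    [0,0,-10,0],
    [0,0,0,0],
  ],
)

```text
t: 14.55
eef_pos: [0.5848, -0.0674, 0.3117]
tool_rot: [-0.501, -0.499, 0.532, -0.466]
force: [-0.1, 0.6, -0.8]
grip_width: 0.0521
```

Run:
```python
from h import *
go((.608,-.15,.34))
s=cap('scene','s16.png')
a=cv2.imread('pics/s16.png')[90:290,180:360];cv2.imwrite('pics/s16z.png',cv2.resize(a,None,fx=3,fy=3,interpolation=cv2.INTER_CUBIC))
```

```text
t 14.55 p [ 0.5848 -0.0674  0.3117] yaw -3.84 axes x [-0.064  0.004 -0.998] w 0.0521 F [-0.1  0.6 -0.8]
delta mm tool [-30.1  26.8  80.9]
```

View pics/s16z.png

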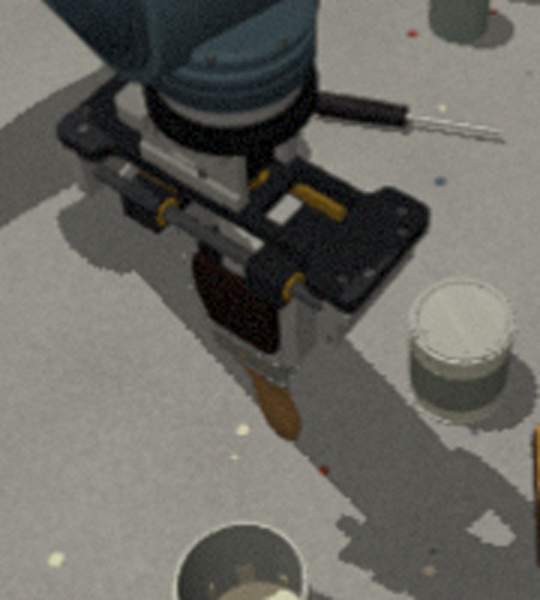

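Run:
```python
from h import *
M,p=go((.608,-.15,.34))
s=cap('scene'); 
for L in(.169,.175):
    e=tip(s,(180+290/3,90+438/3),M,p,L,.014)
t=cap('top','t16.png')
for l in('tin',):
  for n,c in(('scene',s),('top',t)):
    for d in env.outline_of(n,l): print(n,d['xy'],d['confidence'],d['region'].sum())
```

```text
t 14.6 p [ 0.5845 -0.0681  0.3113] yaw -3.84 axes x [-0.065  0.002 -0.998] w 0.0519 F [-0.2 -0.7 -1. ]
delta mm tool [-30.3  27.   80.3]
ang -8.0 err 2.844692040517122 tip [ 0.574 -0.044  0.13 ]
ang -8.5 err 1.992151196336199 tip [ 0.574 -0.042  0.125]
scene [212.6, 349.6] 0.85 2850
scene [261.3, 293.1] 0.73 2314
top [462.2, 217.4] 0.92 577
```

View pics/t16.png

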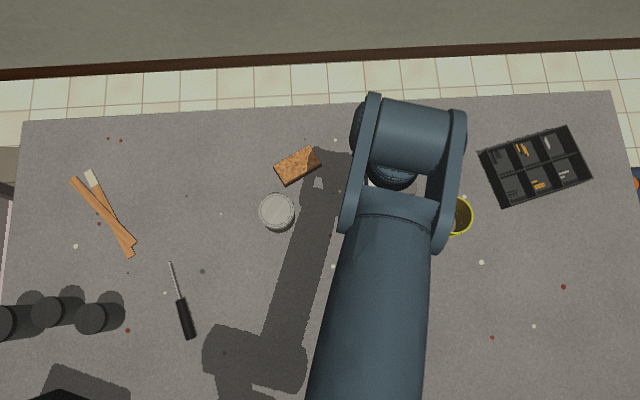

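```bash
cat > ov.py <<'E'
from h import *
import sys
def over(c,img,ctr,roi,out,k=5):
    a=img[roi[0]:roi[1],roi[2]:roi[3]]; a=cv2.resize(a,None,fx=k,fy=k,interpolation=cv2.INTER_CUBIC)
    th=np.linspace(0,2*np.pi,120)
    for r,z,col in((.045,.115,(0,0,255)),(.041,.115,(0,255,255)),(.041,.012,(255,255,0)),(.045,0,(0,255,0))):
        P=np.stack([ctr[0]+r*np.cos(th),ctr[1]+r*np.sin(th),0*th+z],1)
        q=(proj(c,P)-[roi[2],roi[0]]+.5)*k
        cv2.polylines(a,[q.round().astype(int)],True,col,1)
    cv2.imwrite(out,a)
E
python3 - <<'E'
from ov import *
s=cap('scene');t=cap('top')
over(s,s['frame'][:,:,::-1].copy(),(.608,-.150),[250,335,220,310],'pics/ovs.png',6)
over(t,cv2.imread('pics/t9.png'),(.608,-.150),[180,250,355,425],'pics/ovt.png',7)
E
```

```text
(no output)
```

View pics/ovs.png

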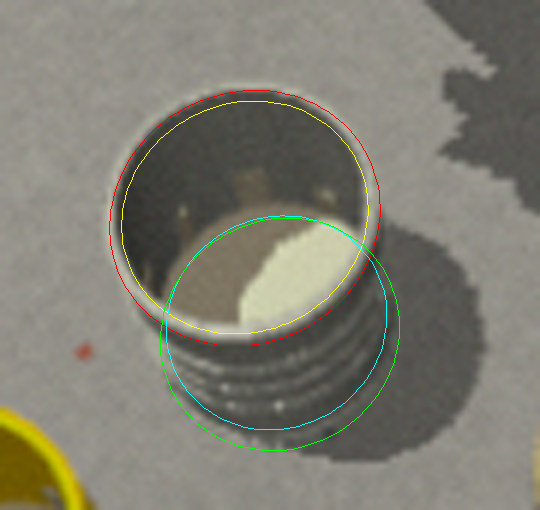

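View pics/ovt.png

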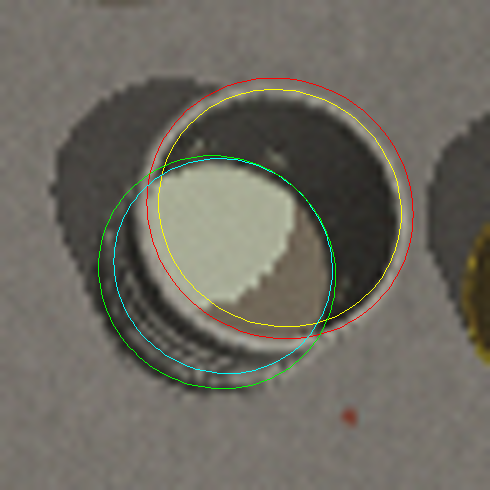

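>>> jog_arm(
  targets=[
    [-20,8,10,0],
    [-14,10,20,0],
    [-6,8,25,0],
    [0,6,25,0],
    [0,4,22,0],
  ],
  grip_force=20,
)

```text
t: 15.32
eef_pos: [0.6186, -0.1636, 0.3559]
tool_rot: [-0.497, -0.502, 0.526, -0.473]
force: [0.4, 0.6, -0.6]
grip_width: 0.0517
```

>>> jog_arm(
  targets=[
    [0,0,12,0],
    [0,0,0,0],
  ],
)

```text
t: 15.48
eef_pos: [0.6183, -0.1784, 0.3565]
tool_rot: [-0.497, -0.501, 0.527, -0.474]
force: [0.8, 0.1, -0.4]
grip_width: 0.0518
```

Run:
```python
from h import *
M,p=go((.6125,-.189,.32))
s=cap('scene','s17.png')
a=cv2.imread('pics/s17.png')[130:330,180:360];cv2.imwrite('pics/s17z.png',cv2.resize(a,None,fx=3,fy=3,interpolation=cv2.INTER_CUBIC))
```

```text
t 15.48 p [ 0.6183 -0.1784  0.3565] yaw -2.84 axes x [-0.057 -0.001 -0.998] w 0.0518 F [ 0.8  0.1 -0.4]
delta mm tool [36.8 -3.1 10.8]
```

View pics/s17z.png

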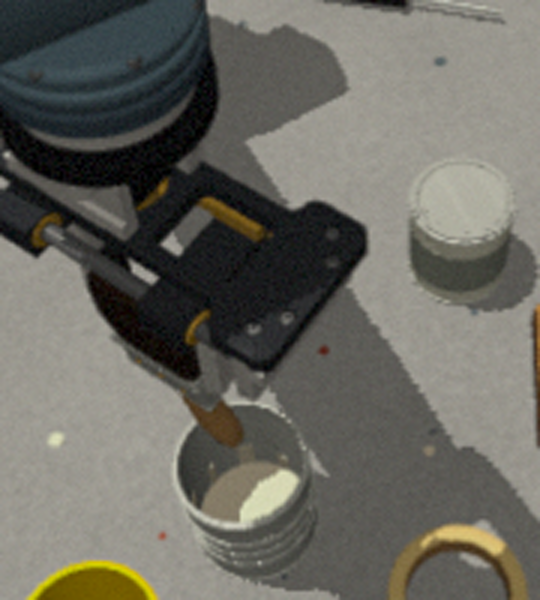

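Run:
```python
from h import *
M,p=go((.6125,-.189,.32))
s=cap('scene')
e=tip(s,(180+230/3,130+444/3),M,p,.168,.014)
print(e-p)
```

```text
t 15.53 p [ 0.6183 -0.1773  0.3565] yaw -2.8 axes x [-0.057 -0.    -0.998] w 0.0515 F [ 0.4  0.7 -0.6]
delta mm tool [36.8 -3.1 11.9]
ang -6.5 err 2.7972824122676907 tip [ 0.609 -0.158  0.176]
[-0.00933137  0.01895549 -0.18068585]
```

>>> jog_arm(
  targets=[
    [20,0,3,0],
    [25,0,2,0],
    [25,0,0,0],
    [20,0,0,0],
  ],
)

```text
t: 15.92
eef_pos: [0.6158, -0.1765, 0.2716]
tool_rot: [-0.498, -0.499, 0.522, -0.48]
force: [0.4, 0.0, -1.2]
grip_width: 0.0516
```

Run:
```python
from h import *
M,p=go((.6125,-.189,.32))
s=cap('scene','s18.png')
print(p+[-.0093,.019,-.1807])
a=cv2.imread('pics/s18.png')[160:330,180:360];cv2.imwrite('pics/s18z.png',cv2.resize(a,None,fx=3.5,fy=3.5,interpolation=cv2.INTER_CUBIC))
```

```text
t 15.92 p [ 0.6158 -0.1765  0.2716] yaw -2.39 axes x [-0.044 -0.005 -0.999] w 0.0516 F [ 0.4  0.  -1.2]
delta mm tool [-48.1  -4.9  12.9]
[ 0.6064746  -0.15748274  0.09092691]
```

View pics/s18z.png

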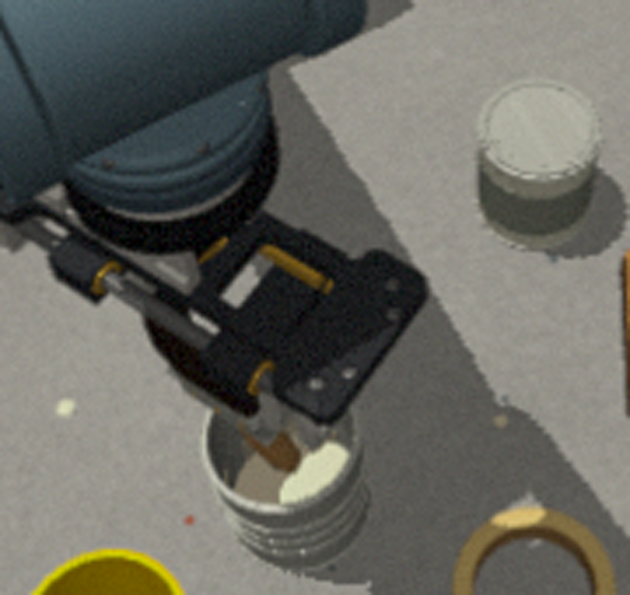

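>>> jog_arm(
  targets=[
    [20,0,2,0],
    [20,0,2,0],
    [14,0,1,0],
  ],
)

```text
t: 16.22
eef_pos: [0.612, -0.1763, 0.2146]
tool_rot: [-0.496, -0.502, 0.521, -0.48]
force: [-0.0, -0.2, -1.1]
grip_width: 0.0517
```

Run:
```python
from h import *
M,p=go((.6125,-.189,.197))
s=cap('scene','s19.png')
a=cv2.imread('pics/s19.png')[180:330,180:360];cv2.imwrite('pics/s19z.png',cv2.resize(a,None,fx=4,fy=4,interpolation=cv2.INTER_CUBIC))
```

```text
t 16.22 p [ 0.612  -0.1763  0.2146] yaw -2.08 axes x [-0.047 -0.002 -0.999] w 0.0517 F [-0.  -0.2 -1.1]
delta mm tool [17.6  1.8 12.6]
```

View pics/s19z.png

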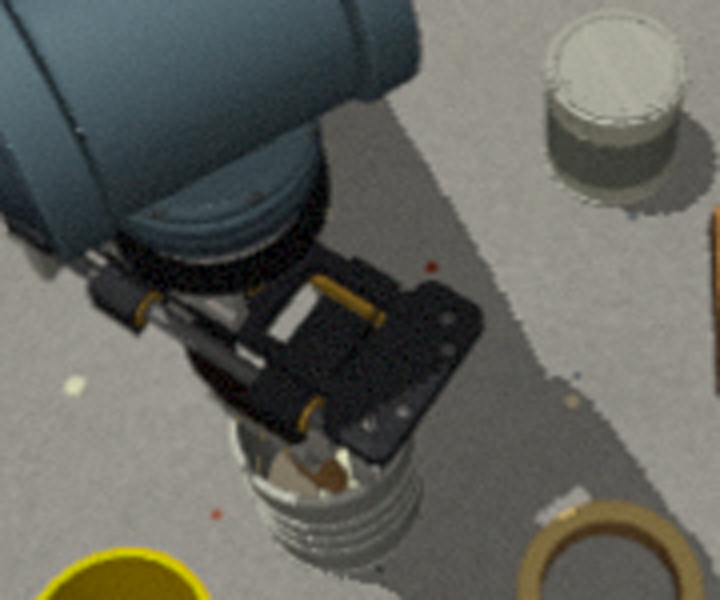

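>>> jog_arm(
  targets=[
    [6,0,6,0],
    [6,0,6,0],
    [3,0,0,0],
  ],
)

```text
t: 16.52
eef_pos: [0.61, -0.187, 0.1975]
tool_rot: [-0.496, -0.504, 0.521, -0.479]
force: [-0.6, 1.1, 0.2]
grip_width: 0.0519
```

Run:
```python
from h import *
M,p=go((.6125,-.189,.197))
s=cap('scene','s20.png')
a=cv2.imread('pics/s20.png')[180:330,180:360];cv2.imwrite('pics/s20z.png',cv2.resize(a,None,fx=4,fy=4,interpolation=cv2.INTER_CUBIC))
```

```text
t 16.52 p [ 0.61   -0.187   0.1975] yaw -1.94 axes x [-0.05  -0.    -0.999] w 0.0519 F [-0.6  1.1  0.2]
delta mm tool [0.4 2.6 1.9]
```

View pics/s20z.png

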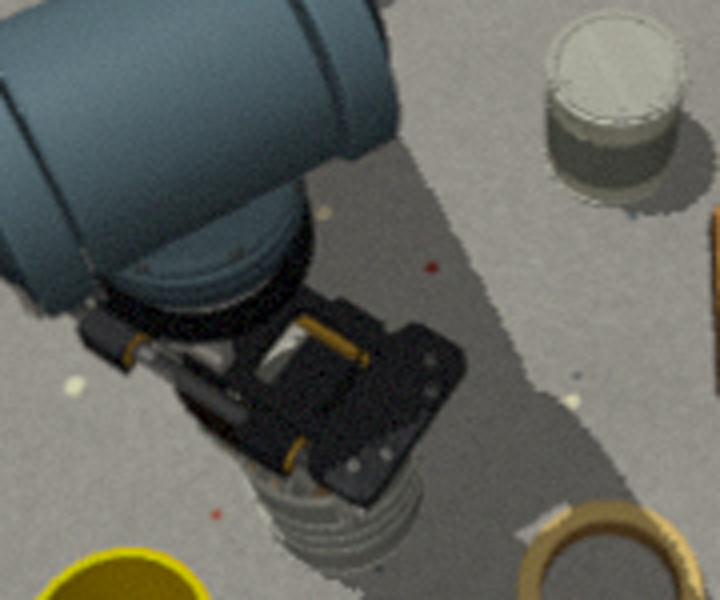

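>>> jog_arm(
  targets=[
    [2,0,0,0],
    [2,0,0,0],
  ],
)

```text
t: 16.73
eef_pos: [0.6104, -0.1872, 0.1961]
tool_rot: [-0.496, -0.503, 0.521, -0.479]
force: [-3.8, 1.1, 8.1]
grip_width: 0.0519
```

>>> jog_arm(
  targets=[
    [1.5,0,0,0],
    [1.5,0,0,0],
  ],
)

```text
t: 16.9
eef_pos: [0.6104, -0.1875, 0.1962]
tool_rot: [-0.495, -0.503, 0.521, -0.48]
force: [-3.2, 1.8, 4.1]
grip_width: 0.0519
```

>>> jog_arm(
  targets=[
    [-1,0,0,0],
    [0,0,0,0],
    [0,0,0,0],
  ],
  gripper=0.35,
)

```text
t: 17.15
eef_pos: [0.612, -0.1883, 0.1984]
tool_rot: [-0.496, -0.501, 0.52, -0.482]
force: [-0.8, -0.2, 0.3]
grip_width: 0.0613
```

Run:
```python
from h import *
M,p=go((.6125,-.189,.197))
s=cap('scene','s21.png')
a=cv2.imread('pics/s21.png')[180:330,180:360];cv2.imwrite('pics/s21z.png',cv2.resize(a,None,fx=4,fy=4,interpolation=cv2.INTER_CUBIC))
```

```text
t 17.15 p [ 0.612  -0.1883  0.1984] yaw -1.96 axes x [-0.044 -0.004 -0.999] w 0.0613 F [-0.8 -0.2  0.3]
delta mm tool [1.4 0.6 0.7]
```

View pics/s21z.png

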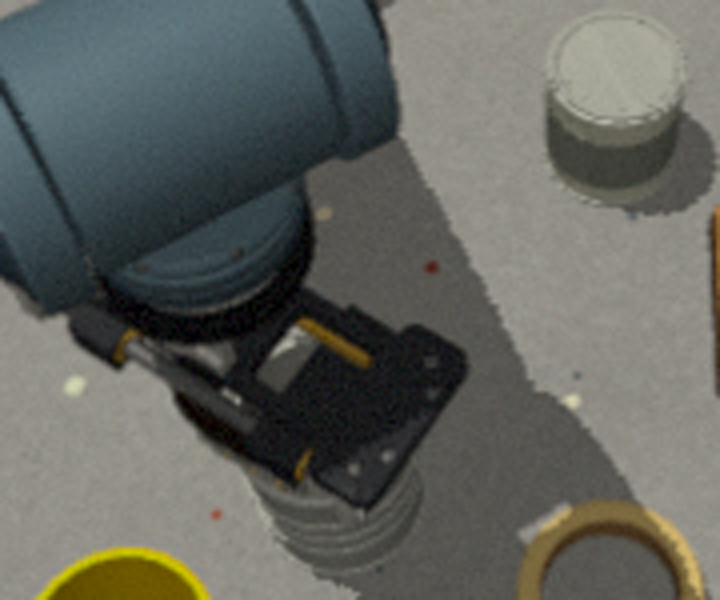

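>>> jog_arm(
  targets=[
    [0,0,0,0],
    [0,0,0,0],
    [0,0,0,0],
    [0,0,0,0],
  ],
  gripper=0,
)

```text
t: 17.53
eef_pos: [0.6122, -0.1885, 0.1979]
tool_rot: [-0.496, -0.501, 0.52, -0.482]
force: [0.1, 0.2, -0.9]
grip_width: 0.0846
```

>>> jog_arm(
  targets=[
    [-20,0,0,0],
    [-30,-1,0,0],
    [-35,-1,0,0],
    [-40,-1,0,0],
    [-40,0,0,0],
  ],
)

```text
t: 17.95
eef_pos: [0.6119, -0.1856, 0.354]
tool_rot: [-0.493, -0.509, 0.523, -0.473]
force: [0.4, 0.4, 0.3]
grip_width: 0.094
```

Run:
```python
from h import *
M,p=go((.45,.1,.38))
s=cap('scene','s22.png')
a=cv2.imread('pics/s22.png')[180:330,180:360];cv2.imwrite('pics/s22z.png',cv2.resize(a,None,fx=4,fy=4,interpolation=cv2.INTER_CUBIC))
```

```text
t 17.95 p [ 0.6119 -0.1856  0.354 ] yaw -1.95 axes x [-0.067  0.008 -0.998] w 0.094 F [0.4 0.4 0.3]
delta mm tool [ -13.  -172.9 -280. ]
```

View pics/s22z.png

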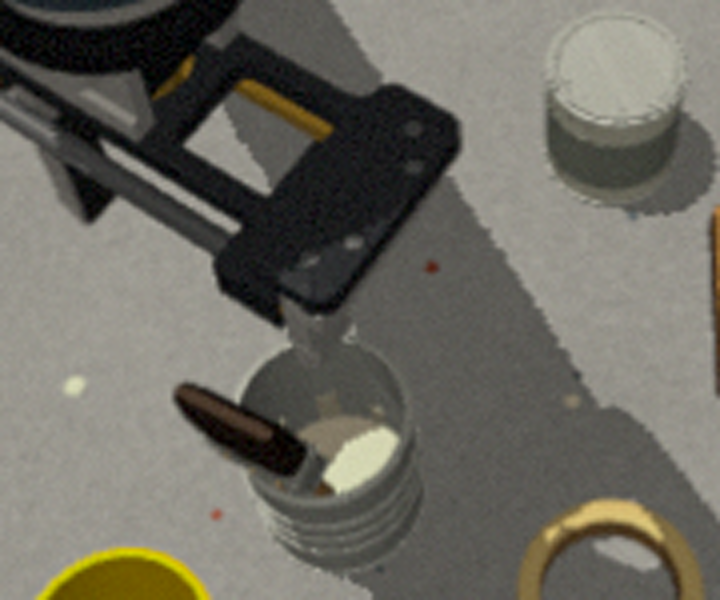

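>>> jog_arm(
  targets=[
    [-20,0,0,0],
    [-5,-20,-30,0],
    [0,-20,-35,0],
    [0,-20,-35,0],
    [0,-20,-35,0],
  ],
)

```text
t: 18.42
eef_pos: [0.5429, -0.0522, 0.3983]
tool_rot: [-0.499, -0.498, 0.523, -0.479]
force: [0.6, 0.2, -0.1]
grip_width: 0.0943
```

>>> jog_arm(
  targets=[
    [0,-20,-35,0],
    [0,-20,-35,0],
    [0,-20,-35,0],
    [0,-20,-35,0],
    [0,0,0,0],
  ],
)

```text
t: 18.83
eef_pos: [0.4629, 0.1005, 0.4013]
tool_rot: [-0.5, -0.498, 0.52, -0.481]
force: [0.0, -0.3, 0.1]
grip_width: 0.094
```

Run:
```python
from h import *
from ov import over
M,p=go((.45,.1,.38))
s=cap('scene','s23.png');t=cap('top','t23.png')
over(s,s['frame'][:,:,::-1].copy(),(.608,-.150),[230,335,210,310],'pics/s23z.png',5)
a=cv2.imread('pics/t23.png')[170:260,350:480];cv2.imwrite('pics/t23z.png',cv2.resize(a,None,fx=5,fy=5,interpolation=cv2.INTER_CUBIC))
```

```text
t 18.83 p [0.4629 0.1005 0.4013] yaw -2.37 axes x [-0.038 -0.003 -0.999] w 0.094 F [ 0.  -0.3  0.1]
delta mm tool [ 21.7 -12.    0.9]
```

View pics/s23z.png

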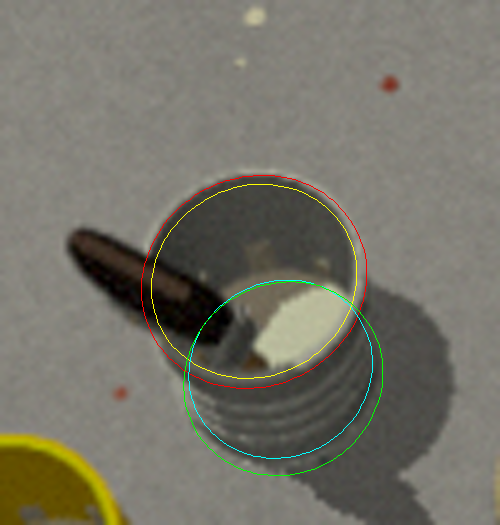

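View pics/t23z.png

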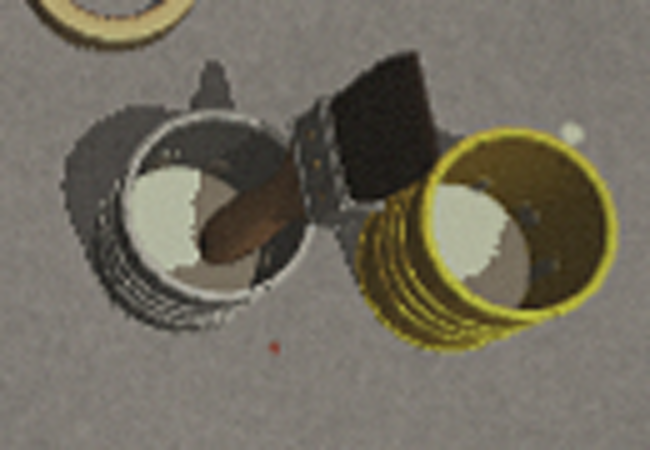

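View pics/t23.png

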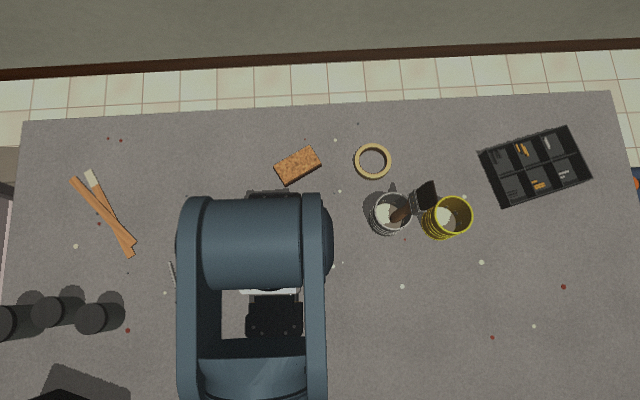

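Run:
```python
from h import *
s=cap('scene','s24.png');t=cap('top','t24.png')
e=tri(s,(226,278),t,(435.6,191.6));print(e)
h=tri(s,(210+262/5,230+360/5),t,(350+207/5,170+252/5));print(h)
for a,b in(('s23','s24'),('t23','t24')):
    A=cv2.imread(f'pics/{a}.png').astype(int);B=cv2.imread(f'pics/{b}.png').astype(int); print(np.abs(A-B).sum(2)[170:330,200:480].max())
```

```text
(array([ 0.60558746, -0.20549146,  0.26240935]), np.float64(0.00902649292031343))
(array([ 0.60044413, -0.15735601,  0.02102041]), np.float64(0.008789914255147817))
156
514
```

Run:
```python
import cv2,numpy as np
for a,b in(('s23','s24'),('t23','t24')):
    A=cv2.imread(f'pics/{a}.png').astype(int);B=cv2.imread(f'pics/{b}.png').astype(int); D=np.abs(A-B).sum(2); y,x=np.where(D>100); y,x=y[(x>340)|(a=='s23')],x[(x>340)|(a=='s23')]; print(len(x), x.min() if len(x) else 0,x.max()if len(x) else 0,y.min()if len(x) else 0,y.max()if len(x) else 0)
B=cv2.imread('pics/t24.png')[170:260,350:480];cv2.imwrite('pics/t24z.png',cv2.resize(B,None,fx=5,fy=5,interpolation=cv2.INTER_CUBIC))
```

```text
386 99 373 0 238
0 0 0 0 0
```

View pics/t24z.png

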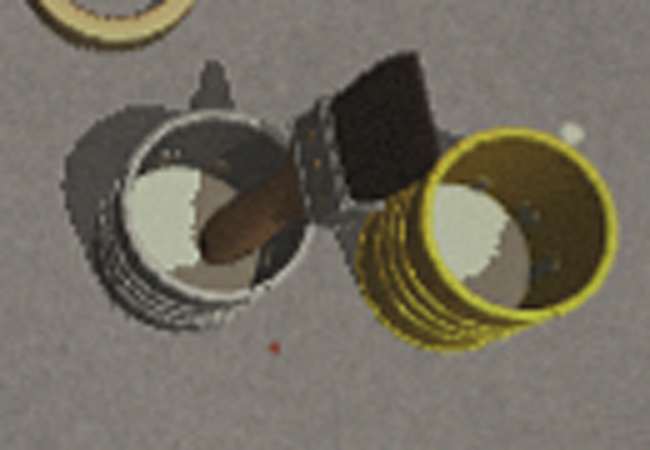

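>>> jog_arm(
  targets=[
    [0,0,-10,0],
    [0,0,-5,0],
    [0,0,0,0],
    [0,0,0,0],
  ],
)

```text
t: 19.37
eef_pos: [0.4686, 0.1082, 0.3988]
tool_rot: [-0.502, -0.495, 0.525, -0.477]
force: [-0.1, -0.2, -0.3]
grip_width: 0.094
```

Run:
```python
from h import *
t=cap('top','t25.png')
A=cv2.imread('pics/t24.png').astype(int);B=cv2.imread('pics/t25.png').astype(int);print((np.abs(A-B).sum(2)[:,345:]>100).sum())
C=cv2.imread('pics/t0.png') if 0 else cv2.imread('pics/top0.png').astype(int)
D=np.abs(C-B).sum(2)
print('tape/block',(D[135:190,265:395]>120).sum(),'sand',(D[140:188,270:325]>120).sum(),'yellow',(D[190:245,455:480]>120).sum())
print(env.sign_off())
```

```text
0
tape/block 85 sand 22 yellow 0
the job is handed in; nothing more can be done
None
```

The brush is back in the same tin, handle down and bristles up, and the job is handed in at about 19.5 s of the 61 s allowed.

**What I did:**
- Pulled the brush out by the handle swell and laid it flat on the clear bench.
- Took a fresh hold across the ferrule. With the grip at 3 N it stopped about a quarter of the way round, so I used quick upward and sideways moves to swing it nearly upright.
- Tightened the grip and lowered the handle end until I felt the tin floor, about 8 N upward. Then I let go and moved clear.

**Last checks:**
- The brush leans roughly 11° against the rim, and its balance point still lies inside the rim. That comes from rough hand-picked points that missed each other by 9 mm between the two cameras.
- The tin stands upright where it was, matching my rim and base overlay to a few mm.
- Top-view pictures taken over the last half second or so show no change around the brush, the tin or the yellow tin.
- The tape roll and sanding block look unmoved by eye. The picture comparison flagged 85 changed pixels in the area around both of them, 22 of them around the block. I took this to be moving shadow and did not look into it.
- I did not compare the closed paint tin or the screwdriver at the end, because the arm hid them in the last top view. They looked undisturbed in earlier pictures.

**Forces:** While taking the second hold, a fingertip pressed the bench with about 32 N. I backed off at once, and it was the highest force I read.

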